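Put the slide boxes back in ticket order and close up the rack

ROBOT

A 6-joint arm with a two-finger parallel gripper is mounted at the origin on the work surface. World frame = base frame: x ahead of the robot, y to its left, z up, the work surface at z = 0. Lengths are in m, angles in rad, forces in N, time in s.
With the tool pointing down it reaches from about 0.35 to 0.925 m from the base axis. Payload 6.4 kg.
Tool frame: the origin (TCP) lies midway between the tips of the shut fingers; the grasp point (between the pads) lies 19 mm behind it; z points along the fingers, y is the line along which they close (so a half turn about z gives the same grasp; the last joint's range is limited). The gripper opens to 94 mm and grips with 3 to 60 N. Pads are 16 mm wide; open, the fingers measure 119 mm over their backs; the gripper's body (75 mm by 177 mm) begins 78 mm behind the grasp point.
Start: joints at [-1.507, 0.245, 1.558, -0, 1.339, -0.174], TCP at [0.153, -0.632, 0.176] pointing down, gripper open.
Joint ranges: [-3.13, 3.13], [-1.02, 2.26], [0.13, 2.54], [-0.95, 4.09], [0.21, 2.88], [-2.74, 2.74]. Speed limits (rad/s): [2.57, 2.57, 3.14, 3.14, 3.14, 3.14].

INTERFACE

Orientations are given as a rotation vector (axis times angle).
In Python, from cell import arm gives the robot as it stands.
- The arm moves only by the tool servo_tool, never from a script. Its argument "moves" is a list of rows, each a list of 7 numbers: the shift along the tool's x, y, z in units of 40 mm (1.0 is 40 mm), then the turn, a rotation vector about the tool's x, y, z in units of 6 degrees (1.0 is 6 degrees), then the closure, from 0 (fully open) to 1 (shut). A call has 1 to 10 rows; each row is the pose to reach, as a shift and turn from the pose commanded when the call began, along the tool's axes at that moment; what a row does not reach only later rows make up. A row lasts 1/12 s, in which the tool goes at most 41.7 mm and 7.16 degrees, less where a joint would pass 70% of its speed; a pose out of reach is approached as far as the arm can. A call with a gripper value outside its range is refused whole. The fingers move at their own pace and stop on an object; the grip force is fixed at half the most. Time passes only in rows, so rows that repeat a pose let the fingers close. It gives the time, the measured TCP pose, the force, the opening and the grip force at its end, in the units of the state.
- arm.get_state(): the state, without advancing time (a new reading comes with each control period).
- arm.get_image(name): name is "side" or "top" or "wrist"; returns (picture, depth): 480x640x3 uint8, blue, green, red; 480x640 float32, m along the optical axis (not along the pixel's ray), 0 where there is no reading.
- arm.camera_info(name): a dict with "intrinsics" (3x3 intrinsics, pixels), "view" (4x4, takes a point from world to camera coordinates); the wrist camera has in their place "tool_from_camera" (4x4, takes a point from camera to tool coordinates, whose origin is the TCP and whose axes are the flange's). Camera axes: x right, y down, z forward; pixel columns grow to the right and rows downward; lengths in m; the calibration is good to about 2 mm. A picture is of the moment at which its call begins: read the wrist's pose just before it. camera_info takes no time and is no camera call.
- arm.hand_in(): hands the job in; it is judged then, once.
The state is a dict: "t": time; "q": joint angles; "qvel": joint speeds; "joint_torque": joint torques, N m; "ee_pos": TCP position; "orientation": TCP orientation; "force": force on the tool from outside, world axes, zero at the start; "wrist_torque": the same for the moment, N m; "grip_width": finger opening in m; "gripper_force": force on a finger pad.
Only numpy, scipy, OpenCV 4.12 (cv2) and the standard library are available. Lean on these libraries where they do the work, as an engineer would, in place of code of your own. Each camera call takes 0.05 s, during which the arm holds its last target. There are 200 camera calls.

TASK

The slide boxes in the rack have been put back in each other's places and the green one was left out on the bench. Stand all four upright in the rack in the order of the coloured tickets on its label rail, counted from the fixed end wall, without tipping any of them over (the empty place serves for the exchange), and push the sliding end stop up so that the row stands snug against the wall without gaps.

Things in the scene. Friction and masses are not known exactly. Their poses are not given: they have to be found in the camera images.
- box_red_mid (a point): Red microscope slide box of hard plastic standing on end, with seam line, white clasp and label: 58 mm (its x) by 34 mm thick (its y) by 88 mm high, about 140 g. The point is its centre, 44 mm above its underside. Starts in the rack in a wrong bay, thickness along the row, 10 mm clear of its neighbours; take it from above by its two end faces (58 mm apart).
- box_blue_mid (a point): Blue microscope slide box of hard plastic standing on end, with seam line, white clasp and label: 58 mm (its x) by 34 mm thick (its y) by 88 mm high, about 140 g. The point is its centre, 44 mm above its underside. Starts in the rack in a wrong bay, thickness along the row, 10 mm clear of its neighbours; take it from above by its two end faces (58 mm apart).
- box_yellow_mid (a point): Yellow microscope slide box of hard plastic standing on end, with seam line, white clasp and label: 58 mm (its x) by 34 mm thick (its y) by 88 mm high, about 140 g. The point is its centre, 44 mm above its underside. Starts in the rack in a wrong bay, thickness along the row, 10 mm clear of its neighbours; take it from above by its two end faces (58 mm apart).
- box_green_mid (a point): Green microscope slide box of hard plastic standing on end, with seam line, white clasp and label: 58 mm (its x) by 34 mm thick (its y) by 88 mm high, about 140 g. The point is its centre, 44 mm above its underside. Starts on the open bench on the robot's side of the rack, turned by up to 0.5 rad; take it by the same faces.
- ticket_red_mid (a point): Red ticket, 24 by 32 mm, fixed on the sloping label rail along the rack's far (+x) side. The tickets, 44 mm apart, show the order; the first is 27 mm from the end wall. Bays lie opposite the tickets: each box in the rack starts centred on some ticket, the green bay is empty. The point is the ticket's centre, 59.5 mm to rack +x of its bay's centre; axes as the rack's.
- ticket_blue_mid (a point): Blue ticket, 24 by 32 mm, fixed on the sloping label rail along the rack's far (+x) side. The tickets, 44 mm apart, show the order; the first is 27 mm from the end wall. Bays lie opposite the tickets: each box in the rack starts centred on some ticket, the green bay is empty. The point is the ticket's centre, 59.5 mm to rack +x of its bay's centre; axes as the rack's.
- ticket_yellow_mid (a point): Yellow ticket, 24 by 32 mm, fixed on the sloping label rail along the rack's far (+x) side. The tickets, 44 mm apart, show the order; the first is 27 mm from the end wall. Bays lie opposite the tickets: each box in the rack starts centred on some ticket, the green bay is empty. The point is the ticket's centre, 59.5 mm to rack +x of its bay's centre; axes as the rack's.
- ticket_green_mid (a point): Green ticket, 24 by 32 mm, fixed on the sloping label rail along the rack's far (+x) side. The tickets, 44 mm apart, show the order; the first is 27 mm from the end wall. Bays lie opposite the tickets: each box in the rack starts centred on some ticket, the green bay is empty. The point is the ticket's centre, 59.5 mm to rack +x of its bay's centre; axes as the rack's.
- rack: Grey metal rack, fixed: a tray 92 by 275 mm, flat floor 8 mm above the bench, lips 18 mm high on both long sides (86 mm between them), end wall 85 mm high. Origin: bench level, inner face of the end wall, mid-width of the tray. y runs from the wall along the row to the sliding stop, x across it, z up. Boxes stand on the centre line x = 0, 34 mm each once closed up.
- stop_face (a point): Sliding end stop: upright steel plate 74 mm wide, 6 mm thick, top 94 mm above the bench; outside it a flat 48 mm foot with a black knob up to 26 mm high. Slides along rack y at about 2 N plus a few N for the boxes, stays where left. The point is on its inner face, 50 mm up; it starts 199 to 229 mm from the wall and can reach 120. Push the plate from outside, above the knob, fingers shut.
Not all that is in view belongs to the job. Of the things like the part that bears box_blue_mid, leave any that is brown or purple; of the rest the smaller one is meant.

How it is judged:
By the outcome, as a careful person would: the job done as asked, in the order asked, and still so for the second after the job is handed in, with the robot touching nothing.
It also fails if it takes over 102 s, if anything falls off the work surface, if the arm or the gripper's body presses on something with over 40 N, if the wrist force passes 120 N, or if a joint passes its speed limit or range.

## Working session

There is one attempt and no reset: what is moved stays moved. The work goes in short steps, Python scripts to look and compute and a tool call to move; the robot and the scene stay as the last step left them, time stands still between calls to the robot, and variables do not carry over. Pictures are saved under pics/ and viewed, at most 14 in all, crops included, and the job is handed in when it is done.

Besides the shell and the picture viewer there is one more tool, called after "Request:" as name(argument=value, ...) on one line, values as JSON. servo_tool: Moves the arm, as the interface text tells. Its arguments: {"type":"object","properties":{"moves":{"type":"array"}},"required":["moves"]}

```bash
mkdir -p pics; python3 - <<'E'
from cell import arm
import cv2,numpy as np
s=arm.get_state();print(s)
for n in("top","side"):
    im,d=arm.get_image(n);cv2.imwrite(f"pics/{n}0.png",im);np.save(f"pics/{n}0.npy",d)
    print(n,{k:np.round(v,4).tolist() if not isinstance(v,str) else v for k,v in arm.camera_info(n).items()})
print(arm.camera_info("wrist"))
E
```

```text
{'t': 0.0, 'q': array([-1.50708636e+00,  2.45738713e-01,  1.55895459e+00, -2.19462184e-06,
        1.33871710e+00, -1.74093706e-01]), 'qvel': array([ 2.52287046e-03,  6.14874266e-04, -9.05188398e-04,  3.83605724e-04,
       -2.68663731e-04, -7.46653266e-05]), 'joint_torque': array([ 1.96844944e-04, -4.15835416e+01, -3.14596367e+01,  6.84737437e-02,
        3.32786771e-02, -1.47044270e-04]), 'ee_pos': array([ 0.15308789, -0.63106553,  0.17482556]), 'orientation': array([-3.11760906e+00, -3.72447075e-01, -1.54072315e-04]), 'force': array([-0.44583952,  0.7629334 , -0.62725808]), 'wrist_torque': array([ 0.02549785, -0.0173927 ,  0.01911783]), 'gripper_force': 0.0, 'grip_width': 0.09411444005571667}
top {'intrinsics': [[543.485, 0.0, 334.9361], [0.0, 543.485, 238.1707], [0.0, 0.0, 1.0]], 'view': [[0.02, -0.9993, 0.0301, -0.0302], [-0.9962, -0.0225, -0.0844, 0.6063], [0.085, -0.0283, -0.996, 0.7521], [0.0, 0.0, 0.0, 1.0]]}
side {'intrinsics': [[515.4952, 0.0, 322.6348], [0.0, 515.4952, 243.2733], [0.0, 0.0, 1.0]], 'view': [[0.8773, -0.4799, -0.0087, -0.5526], [-0.3555, -0.6375, -0.6835, 0.2651], [0.3225, 0.6027, -0.7299, 0.698], [0.0, 0.0, 0.0, 1.0]]}
{'intrinsics': array([[415.48962005,   0.        , 323.93328417],
       [  0.        , 415.48962005, 230.36036286],
       [  0.        ,   0.        ,   1.        ]]), 'tool_from_camera': array([[-6.37686593e-04, -9.73997720e-01, -2.26556913e-01,
         6.62277720e-02],
       [ 9.99999709e-01, -7.16144968e-04,  2.64115354e-04,
        -1.64756712e-03],
       [-4.19495346e-04, -2.26556679e-01,  9.73997893e-01,
        -2.08440656e-01],
       [ 0.00000000e+00,  0.00000000e+00,  0.00000000e+00,
         1.00000000e+00]])}
```

View pics/top0.png

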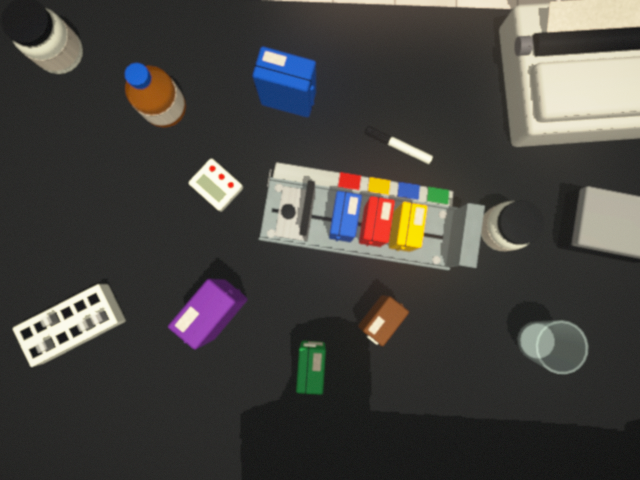

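View pics/side0.png

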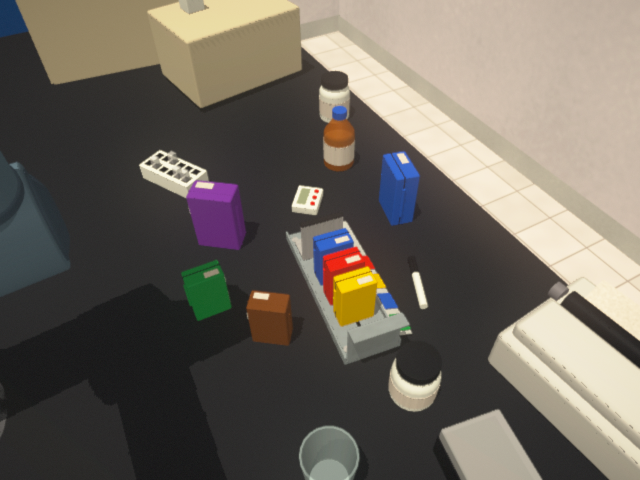

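Top view: the tickets from the wall (right) are green (438,195), blue (409,190), yellow (379,185) and red (349,180). Bay 1 is empty, yellow (411,225) is in bay 2, red (378,220) in bay 3 and blue (345,215) in bay 4. The green box is at (312,368). The big blue, brown and purple boxes are decoys.

```bash
cat > h.py <<'E'
import cv2,numpy as np
from cell import arm
from scipy.spatial.transform import Rotation as R
HSV={'red':[(0,6),(174,180)],'yellow':[(22,32)],'blue':[(105,122)],'green':[(55,80)]}
def cloud(n,d,s=None):
    ci=arm.camera_info(n);K=ci['intrinsics']
    if n=='wrist':
        T=np.eye(4);T[:3,:3]=R.from_rotvec(s['orientation']).as_matrix();T[:3,3]=s['ee_pos'];T=T@ci['tool_from_camera']
    else:T=np.linalg.inv(ci['view'])
    v,u=np.mgrid[:480,:640]
    P=np.stack([(u-K[0,2])/K[0,0]*d,(v-K[1,2])/K[1,1]*d,d],-1)
    return P@T[:3,:3].T+T[:3,3]
def mask(im,c):
    h=cv2.cvtColor(im,cv2.COLOR_BGR2HSV);H=h[...,0]
    return np.any([(H>=a)&(H<=b) for a,b in HSV[c]],0)&(h[...,1]>130)&(h[...,2]>50)
def look(n,save=None):
    s=arm.get_state();im,d=arm.get_image(n)
    if save:cv2.imwrite(f"pics/{save}.png",im)
    return im,d,cloud(n,d,s)
def rect(xy):
    (c,wh,a)=cv2.minAreaRect((xy*1000).astype(np.float32))
    if wh[0]<wh[1]:wh=wh[::-1];a+=90
    return np.round(c,1),np.round(wh,1),round((a+90)%180-90,1)
E
cat > m.py <<'E'
from h import *
im=cv2.imread("pics/top0.png");P=cloud("top",np.load("pics/top0.npy"))
for c in HSV:
    m=mask(im,c);n,l,st,ce=cv2.connectedComponentsWithStats(m.astype(np.uint8))
    for i in range(1,n):
        if st[i,4]<60:continue
        q=P[(l==i)];z=q[:,2];zt=np.percentile(z,90);t=q[(z>zt-.006)&(z<zt+.006)]
        print(c,ce[i].round(),st[i,4],"ztop %.3f zmed %.3f"%(zt,np.median(z)),*rect(t[:,:2]),"mean",q.mean(0).round(4))
for u,v in[(468,235),(440,225),(310,215),(280,230),(288,212),(275,170),(505,222),(385,320)]:print((u,v),P[v,u].round(3))
E
python3 m.py
```

```text
red [349. 180.] 324 ztop 0.019 zmed 0.016 [691.3 -36.5] [31.1 21.2] 83.2 mean [ 0.6932 -0.0367  0.0149]
red [376. 222.] 1218 ztop 0.098 zmed 0.096 [627.1 -71.6] [58.  33.9] -7.8 mean [ 0.6235 -0.0685  0.0917]
yellow [379. 185.] 317 ztop 0.020 zmed 0.016 [686.  -79.9] [31.3 21.5] 81.6 mean [ 0.686  -0.0797  0.02  ]
yellow [408. 228.] 1272 ztop 0.098 zmed 0.096 [ 621. -115.] [58.1 34.1] -8.1 mean [ 0.6172 -0.1109  0.0917]
blue [286.  83.] 3181 ztop 0.115 zmed 0.111 [818.6  57.1] [75.  44.7] 76.7 mean [0.8088 0.0546 0.0889]
blue [137.  75.] 518 ztop 0.132 zmed 0.130 [799.2 239.9] [28.9 26.9] 47.8 mean [0.8011 0.2413 0.1239]
blue [408. 190.] 276 ztop 0.019 zmed 0.016 [ 680.4 -123.4] [28.9 21. ] 81.0 mean [ 0.6804 -0.123   0.0206]
blue [344. 218.] 1003 ztop 0.098 zmed 0.096 [632.9 -28.4] [58.  33.5] -7.9 mean [ 0.6277 -0.0261  0.0962]
green [438. 195.] 254 ztop 0.019 zmed 0.015 [ 674.7 -167.2] [28.4 19.8] 81.3 mean [ 0.6747 -0.1667  0.0183]
green [310. 371.] 1117 ztop 0.090 zmed 0.088 [429.2  13.1] [58.1 33.9] -2.7 mean [0.4285 0.0136 0.0864]
(468, 235) [ 0.61  -0.193  0.084]
(440, 225) [ 0.631 -0.173  0.008]
(310, 215) [0.636 0.019 0.049]
(280, 230) [0.618 0.062 0.014]
(288, 212) [0.643 0.051 0.027]
(275, 170) [0.706 0.072 0.014]
(505, 222) [ 0.628 -0.242  0.086]
(385, 320) [ 0.496 -0.083  0.09 ]
```

```bash
cat > go.py <<'E'
import sys
from h import *
# usage: go.py x,y,z,yaw ... (mm, deg of tool y axis) -> rows from the present pose
s=arm.get_state();R0=R.from_rotvec(s['orientation']);p=s['ee_pos']
y0=R0.as_matrix()[:,1]
print("t %.2f"%s['t'],"tcp",(p*1000).round(1),"yaw %.1f"%np.degrees(np.arctan2(y0[1],y0[0])),"F",s['force'].round(1),"w %.4f"%s['grip_width'],"gf %.1f"%s['gripper_force'],"q",s['q'].round(2))
for a in sys.argv[1:]:
    x,y,z,w=map(float,a.split(','));w=np.radians(w)
    Y=np.array([np.cos(w),np.sin(w),0]);Z=np.array([0,0,-1.]);M=np.stack([np.cross(Y,Z),Y,Z],1)
    d=R0.inv().apply(np.array([x,y,z])/1000-p)/.04
    r=np.degrees((R0.inv()*R.from_matrix(M)).as_rotvec())/6
    print(a,d.round(2).tolist(),r.round(2).tolist())
E
python3 go.py 633,-28,200,-7.8
```

```text
t 0.10 tcp [ 153.1 -631.1  174.9] yaw -76.4 F [-0.7 -1.3 -0.2] w 0.0940 gf 0.0 q [-1.51  0.25  1.56 -0.    1.34 -0.17]
633,-28,200,-7.8 [15.21, -11.83, -0.6] [-0.01, -0.01, -11.43]
```

Request:
servo_tool(moves=[[1,-0.8,-0.6,0,0,-1.1,0],[15.2,-11.83,-0.6,0,0,-11.4,0],[15.2,-11.83,-0.6,0,0,-11.4,0],[15.2,-11.83,-0.6,0,0,-11.4,0],[15.2,-11.83,-0.6,0,0,-11.4,0],[15.2,-11.83,-0.6,0,0,-11.4,0],[15.2,-11.83,-0.6,0,0,-11.4,0],[15.2,-11.83,-0.6,0,0,-11.4,0],[15.2,-11.83,-0.6,0,0,-11.4,0],[15.2,-11.83,-0.6,0,0,-11.4,0]])

```text
t: 0.93
ee_pos: [0.4104, -0.3065, 0.1965]
orientation: [-2.365, -2.068, -0.0]
force: [1.0, -0.1, 0.2]
grip_width: 0.0937
gripper_force: 0.0
```

```bash
python3 go.py 633,-28,200,-7.8
```

```text
t 0.93 tcp [ 410.4 -306.5  196.5] yaw -7.7 F [ 1.  -0.1  0.2] w 0.0937 gf 0.0 q [-0.86 -0.1   1.88  0.    1.36 -0.73]
633,-28,200,-7.8 [7.64, 4.58, -0.09] [-0.0, -0.0, 0.02]
```

Request:
servo_tool(moves=[[7.6,4.6,-0.1,0,0,0,0],[7.6,4.6,-0.1,0,0,0,0],[7.6,4.6,-0.1,0,0,0,0],[7.6,4.6,-0.1,0,0,0,0],[7.6,4.6,-0.1,0,0,0,0],[7.6,4.6,-0.1,0,0,0,0],[7.6,4.6,-0.1,0,0,0,0],[7.6,4.6,-0.1,0,0,0,0],[7.6,4.6,-0.1,0,0,0,0],[7.6,4.6,-0.1,0,0,0,0]])

```text
t: 1.77
ee_pos: [0.6356, -0.0293, 0.2]
orientation: [-2.365, -2.067, -0.001]
force: [-0.3, -0.6, -0.3]
grip_width: 0.0942
gripper_force: 0.0
```

```bash
cat > w.py <<'E'
from h import *
import sys
im,d,P=look("wrist",sys.argv[1])
for c in HSV:
    m=mask(im,c);n,l,st,ce=cv2.connectedComponentsWithStats(m.astype(np.uint8))
    for i in range(1,n):
        if st[i,4]<400:continue
        q=P[(l==i)&(d>0)];z=q[:,2];zt=np.percentile(z,85)
        if zt<.07:print(c,"ticket?",ce[i].round(),q.mean(0).round(4));continue
        t=q[(abs(z-zt)<.005)];print(c,ce[i].round(),"zt %.3f"%zt,*rect(t[:,:2]))
E
python3 w.py w1; python3 go.py 633,-28,100,-7.8 633,-28,48,-7.8
```

```text
red ticket? [385. 203.] [ 0.6939 -0.0351  0.0145]
red [320. 266.] zt 0.096 [628.1 -70.2] [57.8 33.2] -8.1
blue [548.  72.] zt 0.114 [820.2  57.7] [75.4 45.1] 75.8
blue [310. 200.] zt 0.096 [630.  -15.2] [45.9 11.2] -8.5
t 1.82 tcp [634.4 -31.2 199.9] yaw -7.8 F [ 0.3 -0.  -0.9] w 0.0938 gf 0.0 q [-0.23  0.19  1.57 -0.    1.38 -0.09]
633,-28,100,-7.8 [0.08, -0.04, 2.5] [-0.01, 0.0, 0.0]
633,-28,48,-7.8 [0.08, -0.04, 3.8] [-0.01, 0.0, 0.0]
```

View pics/w1.png

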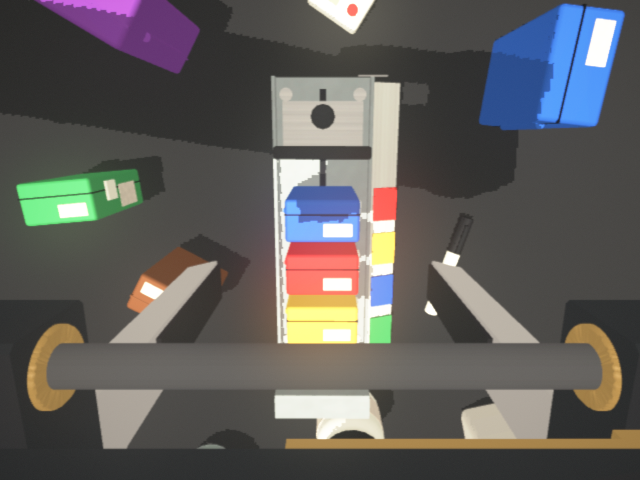

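The wrist view shows the blue box at (320,213), red at (320,268) and yellow at (320,320), lined up with the jaws. It agrees with the top view to about 1.5 mm, so I'll descend on blue.

Request:
servo_tool(moves=[[0.1,0,1,0,0,0,0],[0.1,0,2,0,0,0,0],[0.1,0,2.8,0,0,0,0],[0.1,0,3.4,0,0,0,0],[0.1,0,3.8,0,0,0,0],[0.1,0,3.8,0,0,0,0],[0.1,0,3.8,0,0,0,1],[0.1,0,3.8,0,0,0,1],[0.1,0,3.8,0,0,0,1],[0.1,0,3.8,0,0,0,1]])

```text
t: 2.65
ee_pos: [0.6359, -0.0295, 0.0507]
orientation: [2.369, 2.06, 0.003]
force: [-0.2, 0.8, 0.2]
grip_width: 0.0708
gripper_force: 0.0
```

```bash
python3 go.py 633,-28,168,-7.8 615.2,-159,168,-7.8
```

```text
t 2.65 tcp [635.9 -29.5  50.7] yaw -8.0 F [-0.2  0.8  0.2] w 0.0708 gf 0.0 q [-0.22  0.35  1.68 -0.    1.12 -0.08]
633,-28,168,-7.8 [0.03, -0.07, -2.93] [0.03, 0.0, -0.03]
615.2,-159,168,-7.8 [-3.28, -0.05, -2.93] [0.03, 0.0, -0.03]
```

Request:
servo_tool(moves=[[0,0,0,0,0,0,1],[0,0,0,0,0,0,1],[0,0,0,0,0,0,1],[0,0,0,0,0,0,1],[0,0,0,0,0,0,1],[0,0,-0.4,0,0,0,1],[0,0,-1,0,0,0,1],[0,0,-1.8,0,0,0,1],[0,0,-2.5,0,0,0,1],[0,0,-3,0,0,0,1]])

```text
t: 3.48
ee_pos: [0.6354, -0.029, 0.171]
orientation: [2.369, 2.061, 0.002]
force: [0.6, 0.5, -1.4]
grip_width: 0.0576
gripper_force: 30.0
```

```bash
python3 go.py 615.2,-159,168,-7.8 615.2,-159,54,-7.8
```

```text
t 3.48 tcp [635.4 -29.  171. ] yaw -8.0 F [ 0.6  0.5 -1.4] w 0.0576 gf 30.0 q [-0.22  0.22  1.6   0.    1.32 -0.08]
615.2,-159,168,-7.8 [-3.29, -0.05, 0.07] [0.02, 0.0, -0.03]
615.2,-159,54,-7.8 [-3.29, -0.06, 2.92] [0.02, 0.0, -0.03]
```

Request:
servo_tool(moves=[[-0.6,0,0,0,0,0,1],[-1.4,0,0,0,0,0,1],[-2.2,0,0,0,0,0,1],[-2.9,0,0,0,0,0,1],[-3.3,0,0,0,0,0,1],[-3.3,0,0.5,0,0,0,1],[-3.3,0,1.4,0,0,0,1],[-3.3,0,2.2,0,0,0,1],[-3.3,0,2.7,0,0,0,1],[-3.3,0,2.9,0,0,0,1]])

```text
t: 4.32
ee_pos: [0.6123, -0.1578, 0.0492]
orientation: [-2.362, -2.055, 0.008]
force: [-15.5, 4.8, 33.6]
grip_width: 0.0578
gripper_force: 30.0
```

```bash
python3 go.py 617.6,-160,51,-7.8
```

```text
t 4.32 tcp [ 612.3 -157.8   49.2] yaw -7.9 F [-15.5   4.8  33.6] w 0.0578 gf 30.0 q [-0.43  0.35  1.68 -0.    1.13 -0.29]
617.6,-160,51,-7.8 [-0.04, 0.14, -0.05] [-0.11, -0.03, -0.02]
```

```bash
python3 w.py w2; python3 go.py 617.6,-160,51,-7.8
```

```text
red ticket? [442.  20.] [ 0.6928 -0.0414  0.0148]
red [333.  43.] zt 0.096 [630.  -59.9] [57.9 11.7] -7.7
red [326.  93.] zt 0.096 [627.6 -76.9] [58.1 21.9] -7.9
yellow ticket? [439.  93.] [ 0.6878 -0.0782  0.0151]
yellow [332. 164.] zt 0.096 [ 624.1 -103.3] [56.9 11.2] -7.8
yellow [325. 207.] zt 0.096 [ 621.8 -120.5] [57.1 20.4] -8.1
blue ticket? [434. 173.] [ 0.6815 -0.1223  0.015 ]
blue [323. 260.] zt 0.096 [ 614.9 -145.2] [57.8 12.5] -7.8
blue [316. 307.] zt 0.097 [ 612.5 -162.3] [57.7 21.3] -8.2
green ticket? [437. 249.] [ 0.6802 -0.1683  0.0133]
t 4.37 tcp [ 613.8 -158.3   50.3] yaw -8.0 F [-0.2  0.8 -1. ] w 0.0579 gf 30.0 q [-0.43  0.35  1.67 -0.    1.13 -0.29]
617.6,-160,51,-7.8 [-0.03, 0.1, -0.02] [-0.07, -0.02, -0.03]
```

View pics/w2.png

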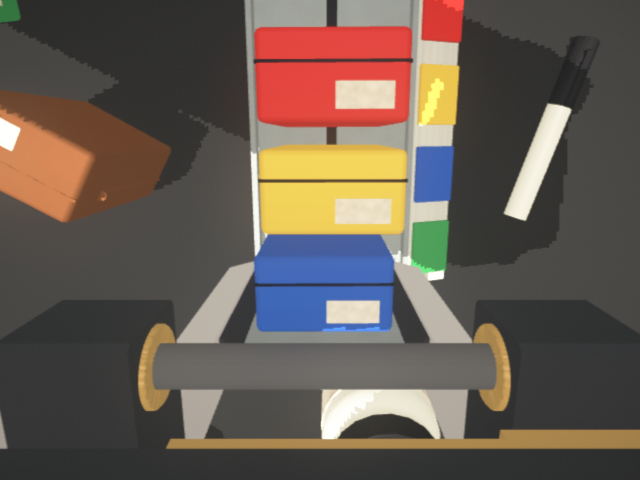

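The picture shows blue standing level in bay 1 at (320,285), clear of yellow at (332,190). The force was only a transient, so I'll release and go to red.

Request:
servo_tool(moves=[[0,0,0,0,0,0,0],[0,0,0,0,0,0,0],[0,0,0,0,0,0,0],[0,0,0,0,0,0,0],[0,0,0,0,0,0,0],[0,0,-0.4,0,0,0,0],[0,0,-1.2,0,0,0,0],[0,0,-1.6,0,0,0,0],[0,0,-1.6,0,0,0,0],[0,0,-1.6,0,0,0,0]])

```text
t: 5.2
ee_pos: [0.6171, -0.16, 0.1177]
orientation: [2.369, 2.06, 0.002]
force: [0.5, 0.0, -1.2]
grip_width: 0.0939
gripper_force: 0.0
```

```bash
python3 go.py 627.5,-71,115,-7.8 627.5,-71,50,-7.8
```

```text
t 5.20 tcp [ 617.1 -160.   117.7] yaw -8.0 F [ 0.5  0.  -1.2] w 0.0939 gf 0.0 q [-0.43  0.27  1.64 -0.    1.23 -0.29]
627.5,-71,115,-7.8 [2.24, -0.05, 0.07] [0.02, 0.01, -0.03]
627.5,-71,50,-7.8 [2.24, -0.05, 1.69] [0.02, 0.01, -0.03]
```

Request:
servo_tool(moves=[[1,0,0,0,0,0,0],[1.9,0,0,0,0,0,0],[2.25,-0.05,0,0,0,0,0],[2.25,-0.05,0,0,0,0,0],[2.25,-0.05,0.6,0,0,0,0],[2.25,-0.05,1.3,0,0,0,0],[2.25,-0.05,1.65,0,0,0,0],[2.25,-0.05,1.65,0,0,0,1],[2.25,-0.05,1.65,0,0,0,1],[2.25,-0.05,1.65,0,0,0,1]])

```text
t: 6.03
ee_pos: [0.6277, -0.0711, 0.0519]
orientation: [2.37, 2.06, 0.001]
force: [0.4, 0.1, -1.3]
grip_width: 0.0773
gripper_force: 0.0
```

Request:
servo_tool(moves=[[0,0,0,0,0,0,1],[0,0,0,0,0,0,1],[0,0,0,0,0,0,1],[0,0,0,0,0,0,1],[0,0,0,0,0,0,1],[0,0,0,0,0,0,1],[0,0,-0.5,0,0,0,1],[0,0,-1.3,0,0,0,1],[0,0,-2.2,0,0,0,1],[0,0,-3,0,0,0,1]])

```text
t: 6.87
ee_pos: [0.626, -0.07, 0.1713]
orientation: [-2.369, -2.061, 0.002]
force: [0.8, -0.0, -1.7]
grip_width: 0.0578
gripper_force: 30.0
```

Red is held. I'll move it 44 mm along +row to bay 4, slower, and lower it.

Request:
servo_tool(moves=[[0.5,0,0,0,0,0,1],[0.9,0,0,0,0,0,1],[1.1,0,0,0,0,0,1],[1.1,0,0.5,0,0,0,1],[1.1,0,1.3,0,0,0,1],[1.1,0,2.1,0,0,0,1],[1.1,0,2.6,0,0,0,1],[1.1,0,2.8,0,0,0,1],[1.1,0,2.93,0,0,0,1],[1.1,0,2.97,0,0,0,1]])

```text
t: 7.7
ee_pos: [0.6328, -0.0268, 0.0521]
orientation: [-2.37, -2.061, 0.001]
force: [-0.3, -0.8, -1.5]
grip_width: 0.0577
gripper_force: 30.0
```

Request:
servo_tool(moves=[[0,0,0,0,0,0,1],[0,0,0,0,0,0,0],[0,0,0,0,0,0,0],[0,0,0,0,0,0,0],[0,0,0,0,0,0,0],[0,0,0,0,0,0,0],[0,0,-0.4,0,0,0,0],[0,0,-1.2,0,0,0,0],[0,0,-1.6,0,0,0,0],[0,0,-1.6,0,0,0,0]])

```text
t: 8.53
ee_pos: [0.6362, -0.0274, 0.121]
orientation: [2.365, 2.057, 0.008]
force: [-0.2, 0.2, 0.5]
grip_width: 0.0938
gripper_force: 0.0
```

```bash
python3 w.py w3; python3 go.py 621.5,-115,117,-7.8 621.5,-115,51,-7.8
```

```text
red [317. 237.] zt 0.096 [634.1 -26.8] [58.  33.7] -7.9
red ticket? [397. 222.] [ 0.6936 -0.035   0.0147]
blue [582.  67.] zt 0.110 [797.7  51.4] [59.7 18.4] -86.9
blue ticket? [394. 326.] [ 0.6821 -0.1217  0.0147]
blue [319. 426.] zt 0.096 [ 616.4 -146.2] [57.1 13.6] -7.8
t 8.58 tcp [634.7 -27.1 118.3] yaw -8.0 F [-0.1 -0.6 -0.5] w 0.0936 gf 0.0 q [-0.22  0.26  1.65  0.    1.23 -0.08]
621.5,-115,117,-7.8 [-2.22, -0.02, 0.03] [0.05, 0.0, -0.03]
621.5,-115,51,-7.8 [-2.22, -0.03, 1.68] [0.05, 0.0, -0.03]
```

Red stands in bay 4 at (634,-27). Next is yellow, from bay 2 to bay 3.

Request:
servo_tool(moves=[[-1,0,0,0,0,0,0],[-1.9,0,0,0,0,0,0],[-2.2,0,0,0,0,0,0],[-2.2,0,0,0,0,0,0],[-2.2,0,0.6,0,0,0,0],[-2.2,0,1.3,0,0,0,0],[-2.2,0,1.65,0,0,0,0],[-2.2,0,1.65,0,0,0,1],[-2.2,0,1.65,0,0,0,1],[-2.2,0,1.65,0,0,0,1]])

```text
t: 9.42
ee_pos: [0.6217, -0.1136, 0.0511]
orientation: [2.369, 2.061, 0.001]
force: [0.9, -0.3, 0.1]
grip_width: 0.0778
gripper_force: 0.0
```

Request:
servo_tool(moves=[[0,0,0,0,0,0,1],[0,0,0,0,0,0,1],[0,0,0,0,0,0,1],[0,0,0,0,0,0,1],[0,0,0,0,0,0,1],[0,0,0,0,0,0,1],[0,0,-0.5,0,0,0,1],[0,0,-1.3,0,0,0,1],[0,0,-2.2,0,0,0,1],[0,0,-3,0,0,0,1]])

```text
t: 10.25
ee_pos: [0.6198, -0.1136, 0.1704]
orientation: [-2.369, -2.06, 0.002]
force: [1.1, 0.0, -0.4]
grip_width: 0.0578
gripper_force: 30.0
```

Request:
servo_tool(moves=[[0.5,0,0,0,0,0,1],[0.9,0,0,0,0,0,1],[1.1,0,0,0,0,0,1],[1.1,0,0.5,0,0,0,1],[1.1,0,1.3,0,0,0,1],[1.1,0,2.1,0,0,0,1],[1.1,0,2.6,0,0,0,1],[1.1,0,2.8,0,0,0,1],[1.1,0,2.93,0,0,0,1],[1.1,0,2.97,0,0,0,1]])

```text
t: 11.08
ee_pos: [0.6267, -0.0704, 0.0512]
orientation: [-2.37, -2.061, 0.001]
force: [0.3, -0.4, -1.4]
grip_width: 0.0574
gripper_force: 30.0
```

Request:
servo_tool(moves=[[0,0,0,0,0,0,1],[0,0,0,0,0,0,0],[0,0,0,0,0,0,0],[0,0,0,0,0,0,0],[0,0,0,0,0,0,0],[0,0,0,0,0,0,0],[0,0,-0.4,0,0,0,0],[0,0,-1.2,0,0,0,0],[0,0,-1.6,0,0,0,0],[0,0,-1.6,0,0,0,0]])

```text
t: 11.92
ee_pos: [0.6301, -0.0712, 0.1202]
orientation: [2.365, 2.057, 0.007]
force: [-0.5, 0.1, 0.5]
grip_width: 0.0936
gripper_force: 0.0
```

```bash
python3 w.py w4; python3 go.py 615.6,-157,117,-7.8 615.6,-157,51,-7.8
```

```text
red [317. 171.] zt 0.096 [634.3 -27. ] [57.7 33.2] -8.0
red ticket? [400. 165.] [ 0.6936 -0.0354  0.0148]
yellow ticket? [398. 221.] [ 0.6878 -0.0785  0.0149]
yellow [320. 233.] zt 0.096 [629.7 -59.9] [56.2 10.9] -7.5
yellow [312. 254.] zt 0.096 [628.2 -74.4] [57.2 17.2] -11.5
blue [580.  31.] zt 0.097 [798.4  27.5] [27.6 12. ] -48.1
blue ticket? [395. 276.] [ 0.6818 -0.1223  0.0149]
blue ticket? [316. 334.] [ 0.6152 -0.1401  0.0597]
blue [310. 399.] zt 0.096 [ 613.7 -166.7] [57.1 13.5] -8.6
green [ 38. 128.] zt 0.080 [459.4  23.6] [11.   2.9] -89.4
green [ 30. 160.] zt 0.086 [457.8   5.8] [21.5  7.4] 73.6
green ticket? [394. 327.] [ 0.6764 -0.1664  0.0149]
t 11.97 tcp [628.6 -70.8 117.5] yaw -8.0 F [ 0.1  0.3 -0. ] w 0.0944 gf 0.0 q [-0.29  0.26  1.65  0.    1.23 -0.15]
615.6,-157,117,-7.8 [-2.18, -0.02, 0.01] [0.05, 0.01, -0.03]
615.6,-157,51,-7.8 [-2.18, -0.03, 1.66] [0.05, 0.01, -0.03]
```

Request:
servo_tool(moves=[[-1,0,0,0,0,0,0],[-1.9,0,0,0,0,0,0],[-2.2,0,0,0,0,0,0],[-2.2,0,0,0,0,0,0],[-2.2,0,0.6,0,0,0,0],[-2.2,0,1.3,0,0,0,0],[-2.2,0,1.65,0,0,0,0],[-2.2,0,1.65,0,0,0,1],[-2.2,0,1.65,0,0,0,1],[-2.2,0,1.65,0,0,0,1]])

```text
t: 12.8
ee_pos: [0.6156, -0.1571, 0.0503]
orientation: [2.369, 2.062, 0.001]
force: [0.4, -0.3, 0.2]
grip_width: 0.0778
gripper_force: 0.0
```

Request:
servo_tool(moves=[[0,0,0,0,0,0,1],[0,0,0,0,0,0,1],[0,0,0,0,0,0,1],[0,0,0,0,0,0,1],[0,0,0,0,0,0,1],[0,0,0,0,0,0,1],[0,0,-0.5,0,0,0,1],[0,0,-1.3,0,0,0,1],[0,0,-2.2,0,0,0,1],[0,0,-3,0,0,0,1]])

```text
t: 13.63
ee_pos: [0.6141, -0.1573, 0.1699]
orientation: [-2.37, -2.061, 0.001]
force: [0.9, -1.0, -1.2]
grip_width: 0.0575
gripper_force: 30.0
```

```bash
python3 w.py w5; python3 go.py 621.3,-114.5,168,-7.8 621.3,-114.5,51,-7.8
```

```text
red [324.  35.] zt 0.096 [634.2 -27.3] [57.8 34.7] -7.8
red ticket? [399.  53.] [ 0.6937 -0.0356  0.0146]
yellow [327.  84.] zt 0.096 [630.  -60.1] [57.3 11. ] -7.2
yellow ticket? [396. 109.] [ 0.6866 -0.0794  0.0153]
yellow [323. 111.] zt 0.096 [627.5 -77.2] [57.4 20.9] -8.0
blue ticket? [396. 161.] [ 0.6818 -0.1226  0.0149]
blue [324. 254.] zt 0.215 [ 616.2 -145.6] [58.1 12.2] -8.0
blue [316. 308.] zt 0.216 [ 613.7 -162.6] [57.8 21.8] -7.8
green [50. 36.] zt 0.087 [440.6   7. ] [38.8 22.3] -2.5
green ticket? [396. 214.] [ 0.6772 -0.1691  0.0145]
t 13.68 tcp [ 618.2 -158.9  178.3] yaw -8.0 F [ 2.1 -1.1  3.5] w 0.0579 gf 30.0 q [-0.43  0.21  1.6   0.    1.33 -0.29]
621.3,-114.5,168,-7.8 [1.11, -0.08, 0.25] [0.1, 0.03, -0.03]
621.3,-114.5,51,-7.8 [1.12, -0.11, 3.18] [0.1, 0.03, -0.03]
```

Request:
servo_tool(moves=[[0.5,0,0,0,0,0,1],[0.9,0,0,0,0,0,1],[1.06,0,0,0,0,0,1],[1.06,0,0.5,0,0,0,1],[1.06,0,1.3,0,0,0,1],[1.06,0,2.1,0,0,0,1],[1.06,0,2.6,0,0,0,1],[1.06,0,2.8,0,0,0,1],[1.06,0,2.93,0,0,0,1],[1.06,0,2.97,0,0,0,1]])

```text
t: 14.52
ee_pos: [0.6201, -0.1151, 0.0505]
orientation: [-2.369, -2.061, 0.002]
force: [-6.0, 2.3, 9.0]
grip_width: 0.0576
gripper_force: 30.0
```

Request:
servo_tool(moves=[[0,0,0,0,0,0,1],[0,0,0,0,0,0,0],[0,0,0,0,0,0,0],[0,0,0,0,0,0,0],[0,0,0,0,0,0,0],[0,0,0,0,0,0,0],[0,0,-0.5,0,0,0,0],[0,0,-1.3,0,0,0,0],[0,0,-2.1,0,0,0,0],[0,0,-2.5,0,0,0,0]])

```text
t: 15.35
ee_pos: [0.6225, -0.1161, 0.1549]
orientation: [2.367, 2.058, 0.004]
force: [0.7, -0.3, -0.1]
grip_width: 0.0938
gripper_force: 0.0
```

```bash
python3 w.py w6; python3 go.py 429.2,13.1,150,-2.7 429.2,13.1,46,-2.7
```

```text
red [322.  77.] zt 0.096 [635.8 -16.4] [57.  10.9] -7.8
red ticket? [396. 104.] [ 0.6937 -0.0353  0.0146]
red [317. 106.] zt 0.096 [633.4 -33.3] [57.6 21.5] -8.1
yellow ticket? [394. 160.] [ 0.6871 -0.0789  0.0153]
yellow [322. 151.] zt 0.096 [629.4 -60. ] [56.8 10.7] -8.0
yellow [317. 177.] zt 0.096 [627.6 -77. ] [57.  20.2] -8.0
blue ticket? [543.   5.] [0.811  0.0212 0.0178]
blue ticket? [392. 212.] [ 0.6818 -0.1224  0.0147]
blue [315. 214.] zt 0.096 [ 621.9 -103.6] [56.3 11.6] -8.2
blue [313. 243.] zt 0.096 [ 619.9 -120.9] [56.4 20.7] -8.0
green [41. 58.] zt 0.088 [449.9  24.1] [21.4 11.2] -3.1
green [46. 93.] zt 0.087 [444.7   6.6] [29.9 21.7] -2.2
t 15.40 tcp [ 624.  -116.7  157.6] yaw -8.0 F [ 2.3 -0.1  2.3] w 0.0939 gf 0.0 q [-0.36  0.22  1.62  0.    1.29 -0.22]
429.2,13.1,150,-2.7 [2.54, -5.27, 0.13] [0.1, 0.03, -0.88]
429.2,13.1,46,-2.7 [2.54, -5.3, 2.73] [0.1, 0.03, -0.88]
```

Blue, yellow and red stand in bays 2, 3 and 4. I'll go above green.

Request:
servo_tool(moves=[[0.4,-0.8,0,0,0,-0.2,0],[0.8,-1.7,0,0,0,-0.4,0],[1.2,-2.6,0,0,0,-0.6,0],[1.6,-3.5,0,0,0,-0.8,0],[2.1,-4.3,0,0,0,-0.9,0],[2.4,-5,0,0,0,-0.9,0],[2.5,-5.25,0,0,0,-0.9,0],[2.5,-5.25,0,0,0,-0.9,0],[2.5,-5.25,0,0,0,-0.9,0]])

```text
t: 16.15
ee_pos: [0.4264, 0.0128, 0.1501]
orientation: [2.27, 2.171, 0.0]
force: [-1.0, -0.8, 0.7]
grip_width: 0.094
gripper_force: 0.0
```

```bash
python3 w.py w7; python3 go.py 429.8,13.2,46,-2.7
```

```text
red [588. 263.] zt 0.096 [620.5 -24.3] [33.  32.3] -7.3
yellow ticket? [545. 305.] [ 0.6015 -0.0624  0.046 ]
green [302. 208.] zt 0.088 [415.2  25.8] [24.8 11.3] -2.3
t 16.20 tcp [427.   12.4 150.3] yaw -2.6 F [-0.3 -0.   0.8] w 0.0940 gf 0.0 q [-0.24 -0.29  2.13 -0.    1.3  -0.19]
429.8,13.2,46,-2.7 [0.02, 0.07, 2.61] [0.0, 0.0, 0.02]
```

View pics/w7.png

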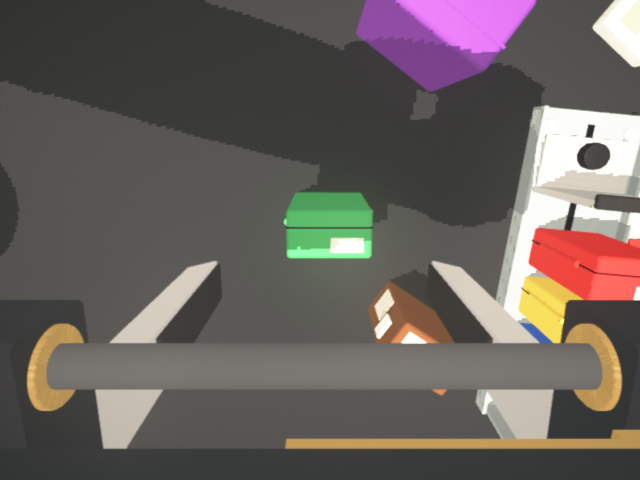

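Green is at (330,225), lined up between the fingers, and brown at (415,330) is clear of them.

Request:
servo_tool(moves=[[0,0.05,0.7,0,0,0,0],[0,0.05,1.5,0,0,0,0],[0,0.05,2.2,0,0,0,0],[0,0.05,2.65,0,0,0,0],[0,0.05,2.65,0,0,0,0],[0,0.05,2.65,0,0,0,1],[0,0.05,2.65,0,0,0,1],[0,0.05,2.65,0,0,0,1],[0,0.05,2.65,0,0,0,1],[0,0.05,2.65,0,0,0,1]])

```text
t: 17.03
ee_pos: [0.4295, 0.0123, 0.0455]
orientation: [2.269, 2.17, 0.002]
force: [0.2, 0.6, 0.1]
grip_width: 0.0639
gripper_force: 0.0
```

Request:
servo_tool(moves=[[0,0,0,0,0,0,1],[0,0,0,0,0,0,1],[0,0,0,0,0,0,1],[0,0,0,0,0,0,1],[0,0,-0.5,0,0,0,1],[0,0,-1.3,0,0,0,1],[0,0,-2.2,0,0,0,1],[0,0,-3,0,0,0,1],[0,0,-3.2,0,0,0,1],[0,0,-3.2,0,0,0,1]])

```text
t: 17.87
ee_pos: [0.4299, 0.0123, 0.1744]
orientation: [2.268, 2.168, 0.004]
force: [-0.2, 0.2, -2.5]
grip_width: 0.0579
gripper_force: 30.0
```

```bash
python3 go.py 615.5,-160,172,-7.9
```

```text
t 17.87 tcp [429.9  12.3 174.4] yaw -2.6 F [-0.2  0.2 -2.5] w 0.0579 gf 30.0 q [-0.24 -0.31  2.1   0.    1.34 -0.19]
615.5,-160,172,-7.9 [-4.09, 4.83, 0.09] [0.05, 0.01, 0.89]
```

Request:
servo_tool(moves=[[-0.5,0.6,0,0,0,0.1,1],[-1.1,1.3,0,0,0,0.3,1],[-1.7,2,0,0,0,0.5,1],[-2.3,2.7,0,0,0,0.6,1],[-2.9,3.4,0,0,0,0.7,1],[-3.5,4.1,0,0,0,0.8,1],[-3.9,4.6,0,0,0,0.9,1],[-4.1,4.8,0,0,0,0.9,1],[-4.1,4.8,0,0,0,0.9,1],[-4.1,4.8,0,0,0,0.9,1]])

```text
t: 18.7
ee_pos: [0.6113, -0.1593, 0.1689]
orientation: [-2.367, -2.058, 0.003]
force: [0.0, 0.8, -1.3]
grip_width: 0.0578
gripper_force: 30.0
```

```bash
python3 w.py w8; python3 go.py 615.5,-160,52.5,-7.9
```

```text
red [331.   7.] zt 0.096 [635.9 -17.7] [56.8  8.9] -8.1
red [328.  43.] zt 0.096 [633.4 -33.5] [58.  22.5] -8.2
red ticket? [404.  49.] [ 0.6937 -0.0356  0.0147]
yellow [332.  80.] zt 0.096 [629.9 -59.9] [57.  10.8] -7.4
yellow ticket? [400. 107.] [ 0.6862 -0.0797  0.0155]
yellow [326. 108.] zt 0.096 [627.4 -77.5] [57.4 20.8] -8.0
blue [330. 150.] zt 0.096 [ 622.1 -103.7] [57.2 11. ] -7.4
blue ticket? [400. 159.] [ 0.6818 -0.1225  0.0149]
blue [324. 175.] zt 0.096 [ 620.4 -121. ] [56.4 20.6] -8.1
green ticket? [399. 211.] [ 0.6768 -0.168   0.0146]
green [322. 267.] zt 0.212 [ 613.6 -147. ] [56.6 12. ] -8.2
green [310. 303.] zt 0.212 [ 610.9 -164. ] [56.4 21. ] -8.4
t 18.75 tcp [ 611.2 -158.8  169.6] yaw -8.0 F [ 0.7 -0.4 -1. ] w 0.0577 gf 30.0 q [-0.43  0.21  1.61  0.    1.33 -0.29]
615.5,-160,52.5,-7.9 [-0.02, 0.12, 2.93] [-0.04, -0.01, -0.01]
```

Request:
servo_tool(moves=[[0,0.1,0.5,0,0,0,1],[0,0.1,1.2,0,0,0,1],[0,0.1,1.9,0,0,0,1],[0,0.1,2.4,0,0,0,1],[0,0.1,2.7,0,0,0,1],[0,0.1,2.8,0,0,0,1],[0,0.1,2.85,0,0,0,1],[0,0.1,2.9,0,0,0,1],[0,0.1,2.9,0,0,0,1],[0,0.1,2.9,0,0,0,1]])

```text
t: 19.58
ee_pos: [0.6177, -0.1608, 0.0578]
orientation: [2.369, 2.06, 0.001]
force: [0.9, -0.2, -0.6]
grip_width: 0.0575
gripper_force: 30.0
```

```bash
python3 go.py 615.5,-160,52.5,-7.9
```

```text
t 19.58 tcp [ 617.7 -160.8   57.8] yaw -8.0 F [ 0.9 -0.2 -0.6] w 0.0575 gf 30.0 q [-0.43  0.34  1.67 -0.    1.13 -0.29]
615.5,-160,52.5,-7.9 [0.01, -0.06, 0.13] [0.02, 0.01, -0.01]
```

Request:
servo_tool(moves=[[0,0,0.05,0,0,0,1],[0,-0.03,0.1,0,0,0,1],[0,-0.03,0.12,0,0,0,1],[0,-0.03,0.12,0,0,0,0],[0,-0.03,0.12,0,0,0,0],[0,-0.03,0.12,0,0,0,0],[0,-0.03,0.12,0,0,0,0],[0,-0.03,0.12,0,0,0,0],[0,-0.03,0.12,0,0,0,0],[0,-0.03,-0.3,0,0,0,0]])

```text
t: 20.42
ee_pos: [0.613, -0.1591, 0.0648]
orientation: [-2.366, -2.057, 0.005]
force: [-0.4, -0.0, -1.1]
grip_width: 0.0938
gripper_force: 0.0
```

Request:
servo_tool(moves=[[0,0,-0.8,0,0,0,0],[0,0,-1.6,0,0,0,0],[0,0,-2.3,0,0,0,0],[0,0,-2.6,0,0,0,0],[0,0,-2.6,0,0,0,0.5],[0,0,-2.6,0,0,0,1],[0,0,-2.6,0,0,0,1]])

```text
t: 21.0
ee_pos: [0.6144, -0.1597, 0.1697]
orientation: [-2.368, -2.059, 0.003]
force: [-0.9, 0.2, 0.3]
grip_width: 0.0773
gripper_force: 0.0
```

```bash
cat > m2.py <<'E'
from h import *
import sys
im,d,P=look("top",sys.argv[1])
ry=np.array([.1366,.9906]);rx=np.array([.9906,-.1366]);o=np.array([.6113,-.1854])
S=P[...,:2]-o;X=S@rx*1000;Y=S@ry*1000;Z=P[...,2]*1000
for c in HSV:
    t=mask(im,c)&(abs(Z-96)<7)&(abs(X)<60)&(Y>-20)&(Y<260)
    if t.sum()>30:print(c,"X %.0f..%.0f Y %.1f..%.1f n%d"%(X[t].min(),X[t].max(),Y[t].min(),Y[t].max(),t.sum()))
for name,t in(("plate",(abs(Z-94)<6)&(abs(X)<45)&(Y>185)&(Y<250)),("wall",(abs(Z-85)<6)&(abs(X)<45)&(Y<15)&(Y>-40))):
    if t.sum():print(name,t.sum(),"X %.0f..%.0f"%(X[t].min(),X[t].max()),"Y",np.percentile(Y[t],[2,50,98]).round(1),"Z",Z[t].mean().round())
for u,v in[(288,212)]:print(X[v,u],Y[v,u],Z[v,u])
E
python3 m2.py t1; python3 go.py
```

```text
red X -29..29 Y 142.0..175.9 n977
yellow X -29..29 Y 97.7..131.8 n1002
blue X -31..27 Y 53.6..87.5 n949
green X -28..30 Y 9.8..43.3 n741
plate 427 X -37..37 Y [205.7 210.5 215.5] Z 94.0
-1.1373407673675668 238.21553481539144 27.447310706664616
t 21.05 tcp [ 614.2 -159.6  169.4] yaw -8.0 F [-0.5  0.5 -1. ] w 0.0734 gf 0.0 q [-0.43  0.22  1.6  -0.    1.33 -0.29]
```

View pics/t1.png

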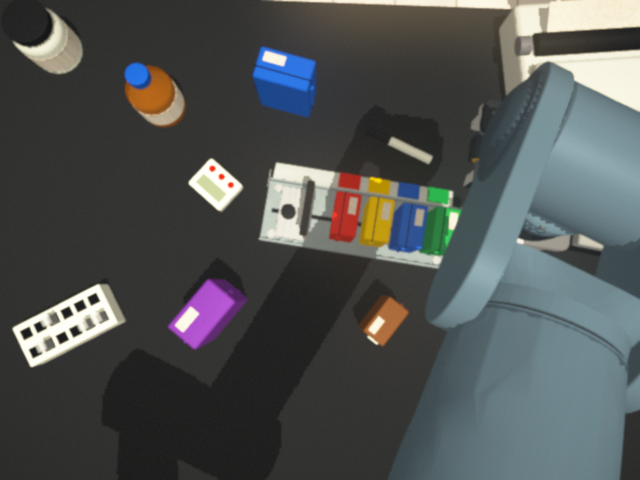

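From the wall the row reads green (440,230), blue (408,225), yellow (378,215), red (345,212), all upright. The plate is at (308,205), with its outer face near row Y 213 mm. I'll move outside it with the fingers shut.

```bash
python3 go.py 645,59,170,-7.9 645,59,48,-7.9
```

```text
t 21.05 tcp [ 614.2 -159.6  169.4] yaw -8.0 F [-0.5  0.5 -1. ] w 0.0734 gf 0.0 q [-0.43  0.22  1.6  -0.    1.33 -0.29]
645,59,170,-7.9 [5.52, 0.0, -0.01] [-0.04, -0.01, -0.01]
645,59,48,-7.9 [5.52, 0.02, 3.04] [-0.04, -0.01, -0.01]
```

Request:
servo_tool(moves=[[0.8,0,0,0,0,0,1],[1.7,0,0,0,0,0,1],[2.6,0,0,0,0,0,1],[3.5,0,0,0,0,0,1],[4.4,0,0,0,0,0,1],[5.2,0,0,0,0,0,1],[5.6,0,0,0,0,0,1],[5.6,0,0,0,0,0,1],[5.6,0,0,0,0,0,1],[5.6,0,0,0,0,0,1]])

```text
t: 21.88
ee_pos: [0.6461, 0.0608, 0.1709]
orientation: [-2.37, -2.06, 0.003]
force: [-0.2, 0.1, -0.0]
grip_width: 0.0063
gripper_force: 0.0
```

```bash
python3 go.py 645,59,48,-7.9
```

```text
t 21.88 tcp [646.1  60.8 170.9] yaw -8.0 F [-0.2  0.1 -0. ] w 0.0063 gf 0.0 q [-0.08  0.25  1.56 -0.    1.33  0.06]
645,59,48,-7.9 [-0.05, -0.01, 3.07] [-0.02, 0.0, -0.02]
```

Request:
servo_tool(moves=[[0,0,0.6,0,0,0,1],[0,0,1.4,0,0,0,1],[0,0,2.2,0,0,0,1],[0,0,2.7,0,0,0,1],[0,0,3,0,0,0,1],[0,0,3,0,0,0,1],[-0.15,0,3,0,0,0,1],[-0.3,0,3,0,0,0,1],[-0.45,0,3,0,0,0,1],[-0.5,0,3,0,0,0,1]])

```text
t: 22.72
ee_pos: [0.6452, 0.0403, 0.0543]
orientation: [2.37, 2.059, 0.003]
force: [-0.8, -0.2, 0.2]
grip_width: 0.0006
gripper_force: 0.0
```

```bash
python3 go.py 632.1,-34,50,-7.9
```

```text
t 22.72 tcp [645.2  40.3  54.3] yaw -8.0 F [-0.8 -0.2  0.2] w 0.0006 gf 0.0 q [-0.11  0.36  1.65 -0.    1.13  0.03]
632.1,-34,50,-7.9 [-1.89, -0.06, 0.11] [0.03, 0.0, -0.02]
```

Request:
servo_tool(moves=[[-0.1,-0.03,0.1,0,0,0,1],[-0.2,-0.06,0.1,0,0,0,1],[-0.3,-0.06,0.1,0,0,0,1],[-0.4,-0.06,0.1,0,0,0,1],[-0.5,-0.06,0.1,0,0,0,1],[-0.6,-0.06,0.1,0,0,0,1],[-0.7,-0.06,0.1,0,0,0,1],[-0.8,-0.06,0.1,0,0,0,1],[-0.9,-0.06,0.1,0,0,0,1],[-1,-0.06,0.1,0,0,0,1]])

```text
t: 23.55
ee_pos: [0.6361, 0.0023, 0.0485]
orientation: [-2.37, -2.061, -0.001]
force: [-0.1, 3.3, 1.4]
grip_width: 0.0004
gripper_force: 1.2
```

Request:
servo_tool(moves=[[-0.07,0,0,0,0,0,1],[-0.14,0,0,0,0,0,1],[-0.21,0,0,0,0,0,1],[-0.28,0,0,0,0,0,1],[-0.35,0,0,0,0,0,1],[-0.42,0,0,0,0,0,1],[-0.49,0,0,0,0,0,1],[-0.56,0,0,0,0,0,1],[-0.6,0,0,0,0,0,1],[-0.6,0,0,0,0,0,1]])

```text
t: 24.38
ee_pos: [0.6328, -0.0218, 0.0485]
orientation: [2.37, 2.061, -0.0]
force: [0.9, 1.3, 2.7]
grip_width: 0.0004
gripper_force: 1.4
```

```bash
python3 m2.py t2; python3 go.py 632.1,-34,50,-7.9
```

```text
red X -29..-13 Y 113.3..130.9 n68
yellow X -29..-12 Y 102.8..111.2 n85
blue X -30..28 Y 44.1..55.8 n236
green X -28..30 Y 8.4..42.9 n935
wall 1147 X -42..42 Y [-22.7 -10.8   0.1] Z 85.0
-46.759823007105545 209.59538075322348 399.52204289339204
t 24.43 tcp [632.8 -21.8  48.4] yaw -8.0 F [-0.5  2.2  2. ] w 0.0005 gf 1.2 q [-0.21  0.34  1.68 -0.    1.11 -0.07]
632.1,-34,50,-7.9 [-0.31, 0.03, -0.04] [0.0, 0.01, -0.01]
```

View pics/t2.png

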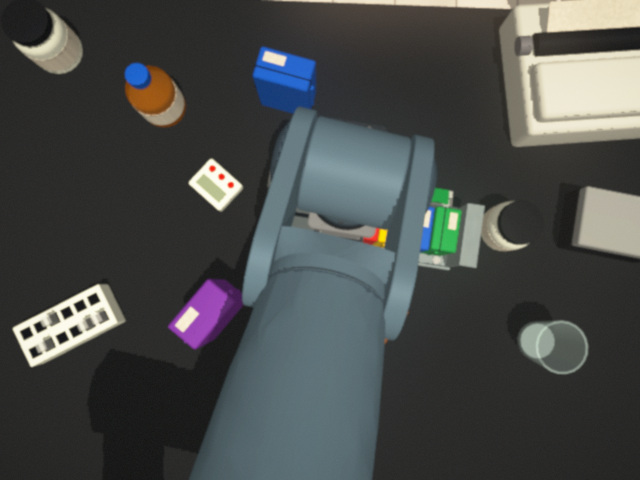

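Green (450,230) and blue (428,230) are nearly touching, and about 8–9 mm is left to the wall. I'll continue slowly and watch the force.

Request:
servo_tool(moves=[[-0.04,0,0,0,0,0,1],[-0.08,0,0,0,0,0,1],[-0.12,0,0,0,0,0,1],[-0.16,0,0,0,0,0,1],[-0.2,0,0,0,0,0,1],[-0.2,0,0,0,0,0,1]])

```text
t: 24.93
ee_pos: [0.6317, -0.0292, 0.0484]
orientation: [-2.371, -2.062, -0.001]
force: [1.6, 4.5, 2.0]
grip_width: 0.0004
gripper_force: 2.2
```

Request:
servo_tool(moves=[[-0.03,0,0,0,0,0,1],[-0.06,0,0,0,0,0,1],[-0.06,0,0,0,0,0,1]])

```text
t: 25.18
ee_pos: [0.6314, -0.0315, 0.0485]
orientation: [2.371, 2.062, 0.001]
force: [0.9, 4.8, 2.8]
grip_width: 0.0004
gripper_force: 2.3
```

Request:
servo_tool(moves=[[-0.02,0,0,0,0,0,1],[-0.04,0,0,0,0,0,1],[-0.04,0,0,0,0,0,1]])

```text
t: 25.43
ee_pos: [0.6313, -0.0323, 0.0485]
orientation: [-2.37, -2.061, -0.002]
force: [2.3, 8.2, 2.0]
grip_width: 0.0007
gripper_force: 3.5
```

```bash
python3 m2.py t3;python3 go.py
```

```text
red X -29..-22 Y 102.7..118.0 n35
yellow X -29..-13 Y 87.3..100.7 n127
green X -28..30 Y 0.1..33.6 n879
wall 1036 X -42..42 Y [-22.8 -11.9  -0.2] Z 85.0
-50.321455028826605 207.36107757263895 428.56897799144065
t 25.48 tcp [631.3 -32.3  48.5] yaw -8.0 F [2.3 6.6 1.7] w 0.0006 gf 3.4 q [-0.23  0.34  1.69  0.    1.11 -0.09]
```

Green is against the wall and the force is rising. One more small press, then I'll back off.

Request:
servo_tool(moves=[[-0.03,0,0,0,0,0,1],[-0.06,0,0,0,0,0,1],[-0.06,0,0,0,0,0,1]])

```text
t: 25.73
ee_pos: [0.6314, -0.0323, 0.0486]
orientation: [-2.369, -2.059, -0.008]
force: [3.9, 14.7, 2.2]
grip_width: 0.0003
gripper_force: 7.2
```

Request:
servo_tool(moves=[[0.1,0,0,0,0,0,1],[0.3,0,0,0,0,0,1],[0.6,0,0,0,0,0,1],[0.7,0,-0.5,0,0,0,1],[0.7,0,-1.4,0,0,0,1],[0.7,0,-2.3,0,0,0,1],[1.4,0,-3,0,0,0,1],[2.3,0,-3,0,0,0,1],[3.2,0,-3,0,0,0,1],[4.1,0,-3,0,0,0,1]])

```text
t: 26.57
ee_pos: [0.6536, 0.1282, 0.169]
orientation: [2.37, 2.06, -0.0]
force: [0.0, -0.1, -0.7]
grip_width: 0.0006
gripper_force: 0.0
```

Request:
servo_tool(moves=[[0.9,0,0,0,0,0,1],[1.8,0,0,0,0,0,1],[2.6,0,0,0,0,0,1],[2.6,0,0,0,0,0,1],[2.6,0,0,0,0,0,1],[2.6,0,0,0,0,0,1]])

```text
t: 27.07
ee_pos: [0.6675, 0.2295, 0.1678]
orientation: [2.37, 2.062, -0.002]
force: [0.0, -0.6, -0.7]
grip_width: 0.0007
gripper_force: 0.0
```

```bash
sed -i 's/(Y>185)/(Y>131)/' m2.py; python3 m2.py t4;python3 go.py
```

```text
red X -29..29 Y 102.8..136.5 n987
yellow X -29..29 Y 68.2..100.7 n939
blue X -30..28 Y 33.7..66.2 n867
green X -28..30 Y 0.9..33.5 n870
plate 595 X -37..37 Y [131.4 139.  145.7] Z 94.0
wall 1037 X -42..42 Y [-22.7 -12.   -0.1] Z 85.0
1.0071786832478076 239.56084690830662 9.95765514465452
t 27.12 tcp [667.7 228.9 168. ] yaw -8.0 F [1.  0.5 0.5] w 0.0002 gf 0.0 q [ 0.17  0.38  1.41 -0.    1.36  0.31]
```

View pics/t4.png

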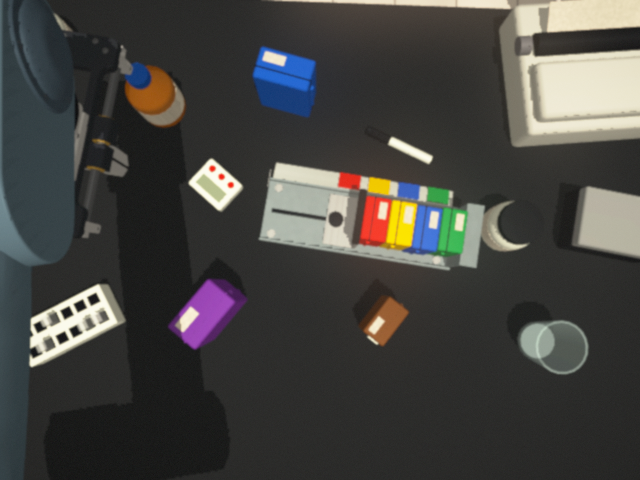

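The picture shows the row green, blue, yellow, red closed between the wall (475,235) and the stop (358,218), with the red box's outer face at 136.5 mm. The arm is clear, so I'll hand in.

```bash
python3 -c "
from cell import arm
print(arm.hand_in())"
```

```text
the job is handed in; nothing more can be done
None
```

The job is handed in at about 27 s: the four boxes stand upright in ticket order from the wall (green, blue, yellow, red), closed up snug between the wall and the end stop, with the arm clear.

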